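# Close and clip down the ski-wax box

### The job

Slide the wax box's lid out from under the low shelf by its pull tab until its grip bar is well clear of the shelf, and let go of it on the bench. Then take it by the grip bar, set it on the open wax box and press it fully home while all four clips are still open, and snap the four clips down over the lid's rim in opposite-corner order: any one first, then the one diagonally opposite, then the other two, without shoving the other things on the bench about.

Things in the scene. Friction and masses are not known exactly. Their poses are not given: they have to be found in the camera images.
- waxbox: open grey wax box fixed to the bench, outside 114 (its x) x 164 (its y) x 65 mm high, walls 5 mm, opening 104 x 154 mm. Origin: centre of its underside, at bench height. x points away from the robot (yaw within 0.2 rad), y to the left. Four hinged clips stand at its long sides near the corners: hinge axes along y, at x = +-68, y = +-58 mm, 76 mm up, on lugs with inner faces at x = +-64 mm.
- seat (a point): centre of the box's opening, level with the rim, 65 mm above the bench. Just inside the opening a black push-fit frame carries the lid's plug, so that the lid first rests 4 mm above its home height; the frame slides down stiffly (about 7 N, more than the lid's weight) when the lid is pressed, and stays down.
- lid: loose grey lid, about 250 g. Origin: centre of its underside. From below: black plug 98 (x) x 148 (y) x 8 mm, then plate 120 x 170 x 8 mm (top 16 mm up), then bar and tab. It fits the box with its x along the box's x, either way round; fully home, its plate lies on the rim. Starts right way up on the bench, bar under the shelf, tab out towards the robot.
- lid_bar (a point): centre of the lid's black grip bar, which runs along the lid's y over its middle: 12 mm wide (x), 70 mm long (y), 14 mm high, on two posts; centre 41 mm and top 48 mm above the lid's underside, open below between the posts. With the lid fully home it is 98 mm above the bench.
- lid_tab (a point): the lid's black pull tab, an upright fin at the middle of its -x edge: 10 mm thick (lid y), 34 mm long (lid x, from 50 to 84 mm from the lid's centre), from 8 to 44 mm above the lid's underside. This point is 68 mm from the lid's centre towards -x and 30 mm above its underside.
- shelf: low fixed teak shelf on the bench, board 160 (x) x 270 (y) mm, underside 62 mm and top 80 mm above the bench, side panels from y = +-117 mm outwards, open at the front. Origin: centre of its footprint at bench height; front edge at its x = -80 mm; x points away from the robot. Flat things up to 12 mm high are fixed on its top.
- clip_front_left (a joint): hinge angle (rad) of the box's front-left clip (front = its -x side, nearest the robot; left = +y): 0 shut, level over the lid's rim, pointing inwards; 1.57 upright; 2.2 open, leaning outwards. An over-centre spring holds it open, or snaps it shut once pushed inwards from outside past about 1.1 (some 2 N).
- clip_front_left_tip (a point): rolled free end of the front-left clip, an arm 24 mm wide (box y), 5 mm thick; this point is 40 mm from its hinge axis. Shut, its top is 82 mm above the bench.
- clip_front_right (a joint): hinge angle (rad) of the box's front-right clip (front = its -x side, nearest the robot; left = +y): 0 shut, level over the lid's rim, pointing inwards; 1.57 upright; 2.2 open, leaning outwards. An over-centre spring holds it open, or snaps it shut once pushed inwards from outside past about 1.1 (some 2 N).
- clip_front_right_tip (a point): rolled free end of the front-right clip, an arm 24 mm wide (box y), 5 mm thick; this point is 40 mm from its hinge axis. Shut, its top is 82 mm above the bench.
- clip_back_left (a joint): hinge angle (rad) of the box's back-left clip (front = its -x side, nearest the robot; left = +y): 0 shut, level over the lid's rim, pointing inwards; 1.57 upright; 2.2 open, leaning outwards. An over-centre spring holds it open, or snaps it shut once pushed inwards from outside past about 1.1 (some 2 N).
- clip_back_left_tip (a point): rolled free end of the back-left clip, an arm 24 mm wide (box y), 5 mm thick; this point is 40 mm from its hinge axis. Shut, its top is 82 mm above the bench.
- clip_back_right (a joint): hinge angle (rad) of the box's back-right clip (front = its -x side, nearest the robot; left = +y): 0 shut, level over the lid's rim, pointing inwards; 1.57 upright; 2.2 open, leaning outwards. An over-centre spring holds it open, or snaps it shut once pushed inwards from outside past about 1.1 (some 2 N).
- clip_back_right_tip (a point): rolled free end of the back-right clip, an arm 24 mm wide (box y), 5 mm thick; this point is 40 mm from its hinge axis. Shut, its top is 82 mm above the bench.
- brush: brass-bristle brush, wooden back, 130 x 35 x 26 mm, bristles up; origin at the centre of its underside. A bystander.
- pole_basket: aluminium ski-pole basket, a spoked ring 97 mm across, 22 mm high; origin at the centre of its underside. A bystander.
- brake_retainer: plastic ski brake retainer, dumbbell-shaped, 82 x 40 x 12 mm; origin at the centre of its underside. A bystander.
- wax_tin: round metal tin, 64 mm across, 34 mm high; origin at the centre of its underside. A bystander.
- cork_block: cork polishing block, 90 x 50 x 35 mm; origin at the centre of its underside. A bystander.
- scraper: clear plastic ski scraper, 60 x 130 x 5 mm, lying flat; origin at the centre of its underside. A bystander.
Not all that is in view belongs to the job. What is shaped like the lid but blue is not meant.

How it is judged (in metres and radians):
On the way, in this order (a step that is already met when the one before it is completed fails the run):
1. the lid lies on the bench, right way up, let go, its grip bar at least 20 mm clear of the shelf's front edge, all clips open (x of lid_bar in the frame of shelf below -0.1 m and height (world z) of lid_bar below 0.046 m and angle between lid's own z axis and vertical below 0.06 rad and contact force between the fingers and lid below 0.1 N and linear speed of lid below 0.02 m/s and value of joint each of clip_front_left, clip_front_right, clip_back_left, clip_back_right above 1.2 rad), for 0.2 s.
2. the lid is fully home on the box (within 1.8 mm of height, 8 mm sideways), all clips still open (z of lid_bar in the frame of waxbox below 0.0998 m and horizontal distance between lid_bar and waxbox below 0.008 m and angle between the x axis of lid and the x axis of waxbox, either way round below 0.08 rad and angle between lid's own z axis and vertical below 0.03 rad and value of joint each of clip_front_left, clip_front_right, clip_back_left, clip_back_right above 1.2 rad), for 0.2 s.
3. one clip is shut (below 0.1 rad), the other three open (((value of joint clip_front_left below 0.1 rad and value of joint each of clip_front_right, clip_back_left, clip_back_right above 1.2 rad) or (value of joint each of clip_front_left, clip_back_left, clip_back_right above 1.2 rad and value of joint clip_front_right below 0.1 rad) or (value of joint each of clip_front_left, clip_front_right, clip_back_right above 1.2 rad and value of joint clip_back_left below 0.1 rad) or (value of joint each of clip_front_left, clip_front_right, clip_back_left above 1.2 rad and value of joint clip_back_right below 0.1 rad))), for 0.2 s.
4. the clip diagonally opposite is shut too, the other two open (((value of joint each of clip_front_left, clip_back_right below 0.1 rad and value of joint each of clip_front_right, clip_back_left above 1.2 rad) or (value of joint each of clip_front_left, clip_back_right above 1.2 rad and value of joint each of clip_front_right, clip_back_left below 0.1 rad))), for 0.2 s.
At the end, for the whole second after the job is handed in: All four clips are shut (each below 0.1 rad), the lid is fully home on the box (grip bar within 1.8 mm of its home height and 8 mm of the box's middle, within 0.08 rad of the box's direction, level), at rest and let go (value of joint each of clip_front_left, clip_front_right, clip_back_left, clip_back_right below 0.1 rad and z of lid_bar in the frame of waxbox below 0.0998 m and horizontal distance between lid_bar and waxbox below 0.008 m and angle between the x axis of lid and the x axis of waxbox, either way round below 0.08 rad and angle between lid's own z axis and vertical below 0.03 rad and contact force between the fingers and lid below 0.1 N and linear speed of lid below 0.02 m/s); the robot touches nothing.
It fails at once if another thing on the bench is shoved more than 30 mm (distance of any of brush, pole_basket, brake_retainer, wax_tin, cork_block, scraper from where it was at the start of the episode above 0.03 m).
It also fails if it takes over 72 s, if anything falls off the work surface, if the arm or the gripper's body presses on something with over 40 N, if the wrist force passes 120 N, or if a joint passes its speed limit or range.

### The arm

A 6-joint arm with a two-finger parallel gripper is mounted at the origin on the work surface. World frame = base frame: x ahead of the robot, y to its left, z up, the work surface at z = 0. Lengths are in m, angles in degrees, forces in N, time in s.
With the tool pointing down it reaches from about 0.4 to 0.825 m from the base axis. Payload 7 kg.
Tool frame: the origin (TCP) lies on the centre line of the jaws, within the pads' length; the fingertips stand 8 mm ahead of it and the grasp point (between the pads) lies 11 mm behind it; z points along the fingers, y is the line along which they close (so a half turn about z gives the same grasp; the last joint's range is limited). The gripper opens to 88 mm and grips with 3 to 60 N. Pads are 19 mm wide; open, the fingers measure 130 mm over their backs; the gripper's body (78 mm by 193 mm) begins 47 mm behind the grasp point.
Start: joints at [84.517, 20.546, 0.682, 0, -70.136, -16.507], TCP at [0.253, 0.626, 0.235] pointing down, gripper open.
Joint ranges: [-176.03, 176.03], [-82.01, 121.73], [-58.28, 71.71], [-173.87, 95.51], [-174.79, -0.11], [-173.66, 173.66]. Speed limits (degrees/s): [136.94, 136.94, 172.46, 180, 180, 180].

### API

Orientations are given as [roll, pitch, yaw] about the fixed x, y, z axes, in that order (R = Rz(yaw) Ry(pitch) Rx(roll)).
In Python, from plant import ctrl, vision gives the robot as it stands. The module is installed in compiled form; this text tells all that it offers.
- The arm moves only by the tool move_arm, never from a script. Its argument "moves" is one flat list of numbers, 7 for each row, row after row: the finger opening in cm, from 0 to 8.76, then the shift along the tool's x, y, z in cm, then the turn, a rotation vector about the tool's x, y, z in rad. A call has 1 to 8 rows; each row shifts and turns the commanded pose from where the row before left it, along the tool's axes as they then stand; what a row does not reach is not made up. A row lasts 1/10 s, in which the tool goes at most 50 mm and 8.59 degrees, less where a joint would pass 70% of its speed; a pose out of reach is approached as far as the arm can. A call with a gripper value outside its range is refused whole. The fingers move at their own pace and stop on an object; the grip force is fixed at half the most. Time passes only in rows, so rows that do not move let the fingers close. It gives the time, the measured TCP pose, the force, the opening and the grip force at its end, in the units of the state.
- ctrl.get_obs(): the state, without advancing time (a new reading comes with each control period).
- vision.snapshot(name): name is "scene" or "top" or "wrist"; returns (picture, depth): 420x560x3 uint8, red, green, blue; 420x560 float32, m along the optical axis (not along the pixel's ray), 0 where there is no reading.
- vision.camera_model(name): a dict with "vertical_fov" (degrees; the focal length in pixels is half the picture's height over the tangent of half this angle, whatever the lens; pixels are square), "cx", "cy" (the principal point, pixels), "cam_to_world" (4x4, takes a point from camera to world coordinates). Camera axes: x right, y down, z forward; pixel columns grow to the right and rows downward; lengths in m; the calibration is good to about 2 mm. A picture is of the moment at which its call begins: read the wrist's pose just before it. camera_model takes no time and is no camera call; for the wrist camera it gives the pose at the moment of the call.
- ctrl.close_job(): hands the job in; it is judged then, once.
The state is a dict: "clock": time; "joint_pos": joint angles; "qvel": joint speeds; "tau": joint torques, N m; "tool_pos": TCP position; "orientation": TCP orientation; "force": force on the tool from outside, world axes, zero at the start; "moment": the same for the moment, N m; "opening": finger opening in m; "gripper_force": force on a finger pad.
Only numpy, scipy, OpenCV 4.12 (cv2) and the standard library are available. Lean on these libraries where they do the work, as an engineer would, in place of code of your own. Each camera call takes 0.05 s, during which the arm holds its last target. There are 200 camera calls.

## Working session

There is one attempt and no reset: what is moved stays moved. The work goes in short steps, Python scripts to look and compute and a tool call to move; the robot and the scene stay as the last step left them, time stands still between calls to the robot, and variables do not carry over. Pictures are saved under pics/ and viewed, at most 10 in all, crops included, and the job is handed in when it is done.

Besides the shell and the picture viewer there is one more tool, called in YAML: its name, and indented under it one key for each argument. move_arm: Moves the arm, as the interface text tells. Its arguments: {"type":"object","properties":{"moves":{"type":"array"}},"required":["moves"]}

```bash
mkdir -p pics; cat > h.py <<'E'
import numpy as np, cv2
from plant import ctrl, vision
def snap(n):
    m=vision.camera_model(n); p,d=vision.snapshot(n); return p,d,m
def cloud(d,m):
    h,w=d.shape; f=h/2/np.tan(np.radians(m["vertical_fov"])/2)
    u,v=np.meshgrid(np.arange(w),np.arange(h))
    P=np.stack([(u-m["cx"])/f*d,(v-m["cy"])/f*d,d],-1)
    T=np.array(m["cam_to_world"]); W=P@T[:3,:3].T+T[:3,3]; W[d==0]=np.nan; return W
def save(n,p): cv2.imwrite("pics/"+n+".png",p[:,:,::-1])
E
python3 - <<'E'
from h import *
print(ctrl.get_obs())
for n in("top","scene"):
    p,d,m=snap(n); save(n,p); np.savez(n,p=p,d=d,W=cloud(d,m)); print(n,m,(d>0).mean())
E
```

```text
{'clock': 0.0, 'joint_pos': array([ 8.45169041e+01,  2.05896828e+01,  6.33009300e-01, -2.04619313e-02,
       -7.01361306e+01, -1.65078719e+01]), 'qvel': array([-0.15100289, -0.03877739,  0.02926987, -0.1337796 , -0.01772562,
        0.12125728]), 'tau': array([ 2.09843631e-03, -5.82705474e+01,  2.93064952e+01,  6.99726373e+00,
        7.04070000e-03, -1.56944425e-04]), 'tool_pos': array([0.25259268, 0.62543101, 0.23363558]), 'orientation': array([ 1.79905555e+02, -7.92991030e-03, -2.19979296e+01]), 'force': array([ 0.35697363, -1.14236936,  0.40149601]), 'moment': array([-0.01042703, -0.02140961,  0.03647728]), 'gripper_force': 0.0, 'opening': 0.08743590438847987}
top {'vertical_fov': 47.69004260750926, 'cx': 284.4289678138131, 'cy': 210.09517953956944, 'cam_to_world': array([[ 0.01054224, -0.98894946,  0.14787774,  0.36214783],
       [-0.99993029, -0.00963967,  0.00681882,  0.04158659],
       [-0.00531798, -0.14793932, -0.98898214,  1.31138008],
       [ 0.        ,  0.        ,  0.        ,  1.        ]])} 0.9959523809523809
scene {'vertical_fov': 51.522100438885694, 'cx': 282.0652175276924, 'cy': 212.24454363714096, 'cam_to_world': array([[-0.64121158,  0.48728669, -0.5927895 ,  1.25911186],
       [ 0.7672076 ,  0.39149247, -0.50806116,  0.6655815 ],
       [-0.01549881, -0.78056731, -0.62487956,  0.86153846],
       [ 0.        ,  0.        ,  0.        ,  1.        ]])} 0.9958375850340137
```

View pics/top.png

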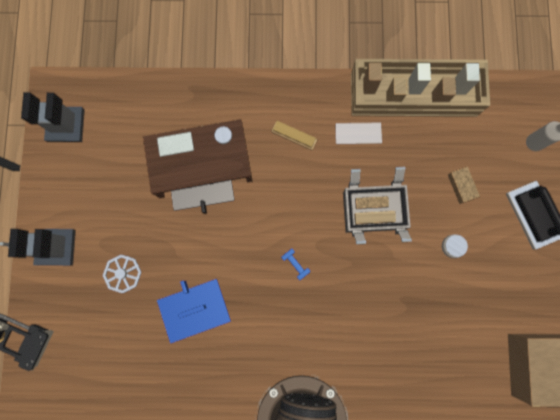

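View pics/scene.png

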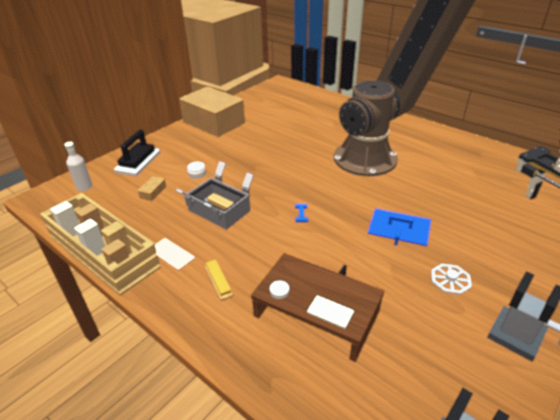

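The top view shows the shelf at about (198,157), with the lid's plate and black tab sticking out at (203,207). The open box is at (378,208) with four open clips. The blue decoy is at (193,310), the brake retainer at (296,264), and the gripper at bottom left (20,345). Next I'll measure from depth and colour.

```bash
cat > m.py <<'E'
from h import *
def rect(W,mask,c,yawref=0):
    P=W[mask][:,:2].astype(np.float32); (x,y),(w,h),a=cv2.minAreaRect(P)
    a=(a+45)%90-45; return np.round([x,y,w,h,a],4),len(P),np.round(W[mask][:,2].mean(),4)
def roi(s,c0,c1,r0,r1):
    m=np.zeros(s,bool); m[r0:r1,c0:c1]=1; return m
def big(m):
    n,l,s,_=cv2.connectedComponentsWithStats(m.astype(np.uint8),connectivity=8); return l==1+np.argmax(s[1:,4]) if n>1 else m
E
python3 - <<'E'
from m import *
D=np.load("top.npz"); W=D["W"];p=D["p"].astype(int); z=W[...,2]; s=z.shape
print("bench z",np.nanmedian(z[roi(s,270,330,280,350)]), np.nanmedian(z[roi(s,230,270,180,230)]))
R=roi(s,135,265,110,205); print("shelf",rect(W,big(R&(z>.072)&(z<.092)),0))
R=roi(s,165,240,175,225)
pl=big(R&(z>.009)&(z<.024)); print("plate",rect(W,pl,0))
tb=R&(z>.028)&(z<.05)&(p.max(-1)<60); tb[:190]=0; print("tab",rect(W,big(tb),0),W[big(tb)].mean(0), z[big(tb)].max())
R=roi(s,335,420,160,250)
bx=big(R&(z>.058)&(z<.072)); print("box rim",rect(W,bx,0))
cl=R&(z>.085)&(z<.13)
n,l,st,ce=cv2.connectedComponentsWithStats(cl.astype(np.uint8))
for i in range(1,n):
    if st[i,4]>5: Q=W[l==i]; print("clip",st[i,4],Q.mean(0),Q.min(0),Q.max(0))
# all objects above bench
n,l,st,ce=cv2.connectedComponentsWithStats(((z>.008)&(z<.3)).astype(np.uint8))
for i in range(1,n):
    if st[i,4]>60: Q=W[l==i]; print(ce[i].round(),np.round(Q.mean(0),3),"min",np.round(Q.min(0),3),"max",np.round(Q.max(0),3))
crop=np.hstack([cv2.resize(D["p"][110:230,130:270],None,fx=2.8,fy=2.8,interpolation=2),cv2.resize(D["p"][150:270,330:470],None,fx=2.8,fy=2.8,interpolation=2)]); save("crop",crop)
E
```

```text
bench z -0.0011761901008471298 -0.000683668990778985
shelf (array([ 0.6904,  0.2874,  0.1622,  0.271 , 10.8155]), 5807, np.float64(0.0802))
plate (array([ 0.5939,  0.2793,  0.0571,  0.1708, 11.042 ]), 1180, np.float64(0.0153))
tab (array([5.58200e-01, 2.70200e-01, 2.79000e-02, 6.30000e-03, 1.10184e+01]), 29, np.float64(0.0411)) [0.55785846 0.26944766 0.04114982] 0.04876847733824197
box rim (array([ 0.562 , -0.1959,  0.1345,  0.1653,  2.6134]), 968, np.float64(0.0622))
clip 108 [ 0.64505239 -0.24877197  0.0997549 ] [ 0.63112133 -0.26122323  0.08504199] [ 0.65877102 -0.23641925  0.11439504]
clip 100 [ 0.63780479 -0.13304702  0.10079525] [ 0.62427453 -0.14504769  0.08569016] [ 0.64938992 -0.12119743  0.11532426]
clip 86 [ 0.47604724 -0.25923037  0.10097909] [ 0.46533948 -0.27264761  0.08579599] [ 0.48858882 -0.24758015  0.11437896]
clip 86 [ 0.46912601 -0.14243991  0.10118322] [ 0.45682772 -0.15549235  0.08509783] [ 0.48469362 -0.13133992  0.11441826]
[420.  87.] [ 0.894 -0.319  0.069] min [ 0.831 -0.5    0.008] max [ 0.966 -0.137  0.12 ]
[ 53. 117.] [0.789 0.672 0.091] min [0.746 0.629
[... 523 characters left out ...]
 max [ 0.645 -0.564  0.117]
[372. 203.] [ 0.578 -0.189  0.021] min [ 0.562 -0.24   0.008] max [ 0.595 -0.142  0.029]
[ 42. 246.] [0.445 0.67  0.093] min [0.398 0.629 0.008] max [0.498 0.763 0.167]
[454. 246.] [ 0.46  -0.408  0.03 ] min [ 0.429 -0.442  0.009] max [ 0.492 -0.38   0.041]
[295. 264.] [0.409 0.02  0.011] min [ 0.366 -0.018  0.008] max [0.449 0.056 0.016]
[120. 274.] [0.378 0.493 0.019] min [0.363 0.475 0.008] max [0.393 0.522 0.027]
[193. 310.] [0.282 0.292 0.017] min [0.196 0.193 0.008] max [0.366 0.39  0.053]
[535. 369.] [ 0.155 -0.574  0.088] min [ 0.071 -0.674  0.008] max [ 0.23  -0.546  0.116]
[301. 401.] [0.079 0.006 0.116] min [ 0.007 -0.115  0.008] max [0.116 0.116 0.264]
```

View pics/crop.png

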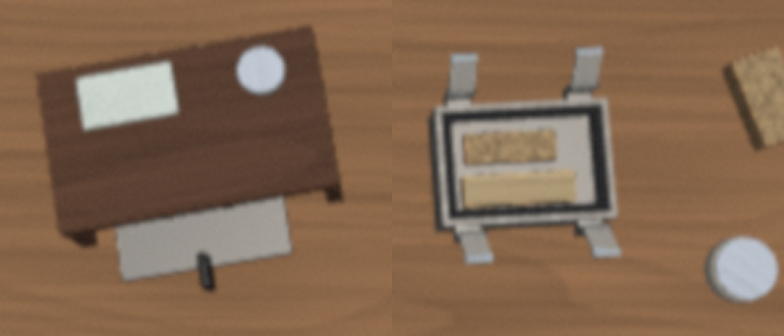

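The yaws are about 10.9° for shelf and lid and about 3.4° for the box. The lid centre is near (0.625,0.285) and the box centre near (0.557,-0.196). Now moving above the tab.

move_arm:
  moves: [8.7,4.1,2.15,0,0,0,0,8.7,4.1,2.15,0,0,0,0,8.7,4.1,2.15,0,0,0,0,8.7,4.1,2.15,0,0,0,0,8.7,4.1,2.15,0,0,0,0,8.7,4.1,2.15,0,0,0,0,8.7,4.1,2.15,0,0,0,0,8.7,4.1,2.15,0,0,0,0]

```text
clock: 0.9
tool_pos: [0.4932, 0.3419, 0.2344]
orientation: [180.0, 0.0, -22.0]
force: [0.5, 0.9, 0.3]
opening: 0.0867
gripper_force: 0.0
```

move_arm:
  moves: [8.7,4.1,2.15,0,0,0,0,8.7,4.1,2.15,0,0,0,0,6,0,0,0,0,0,-0.1435,5,0,0,0,0,0,-0.1435,5,0,0,0,0,0,-0.1435,5,0,0,0,0,0,-0.1435,5,0,0,0,0,0,0,5,0,0,0,0,0,0]

```text
clock: 1.7
tool_pos: [0.5523, 0.2729, 0.2343]
orientation: [180.0, 0.0, 10.7]
force: [0.1, 0.2, -0.4]
opening: 0.0511
gripper_force: 0.0
```

```bash
cat >> h.py <<'E'
def rel(x,y,z,yaw):
    O=[ctrl.get_obs() for _ in range(1)][0]; p=O["tool_pos"]; rpy=O["orientation"]
    from scipy.spatial.transform import Rotation as Ro
    R=Ro.from_euler("xyz",rpy,degrees=True); T=Ro.from_euler("xyz",[180,0,yaw],degrees=True)
    print("at",np.round(p,4),np.round(rpy,2),"F",np.round(O["force"],1),"open",round(O["opening"],4),"t",O["clock"],"J",np.round(O["joint_pos"],0))
    print("tool shift cm",np.round(R.inv().apply(np.array([x,y,z])-p)*100,2),"turn",np.round((R.inv()*T).as_rotvec(),4))
E
python3 - <<'E'
from m import *
rel(.5541,.271,.025,10.9)
p,d,m=snap("wrist"); save("w1",p); np.savez("w1",p=p,d=d,W=cloud(d,m))
W=cloud(d,m); z=W[...,2]; print((z>.03).sum())
tb=(p.max(-1)<60)&(z>.03)&(z<.055)
print("tab",rect(W,big(tb),0)); 
pl=big((z>.01)&(z<.022)&(p.min(-1)>60)); print("plate",rect(W,pl,0))
E
```

```text
at [0.5523 0.2729 0.2343] [1.7999e+02 3.0000e-02 1.0650e+01] F [ 0.1  0.2 -0.4] open 0.0511 t 1.7 J [ 44.  15.  -7.  -0. -68.  56.]
tool shift cm [ 0.15  0.22 20.93] turn [ 0.0002  0.0005 -0.0043]
130207
tab (array([5.62900e-01, 2.72600e-01, 3.19000e-02, 7.20000e-03, 1.07447e+01]), 189, np.float64(0.0445))
plate (array([ 0.589 ,  0.2764,  0.0427,  0.1701, 10.761 ]), 6116, np.float64(0.0169))
```

View pics/w1.png

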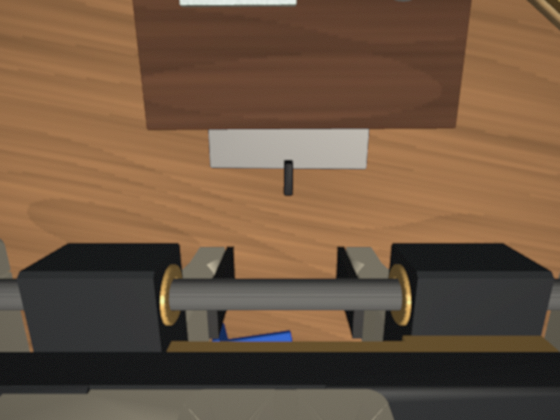

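The wrist view shows the tab fin at (288,178), centred between the fingers, with the plate's front edge at row 168 and the shelf edge at row 129. I'll go down, grip the tab and check.

move_arm:
  moves: [5,0.3,0.2,4.2,0,0,0,5,0,0,4.2,0,0,0,5,0,0,4.2,0,0,0,5,0,0,4.2,0,0,0,5,0,0,4.1,0,0,0,0.5,0,0,0,0,0,0,0.5,0,0,0,0,0,0,0.5,0,0,0,0,0,0]

```text
clock: 2.55
tool_pos: [0.5572, 0.2727, 0.028]
orientation: [-179.9, -0.2, 10.9]
force: [-0.5, 0.7, 0.9]
opening: 0.0313
gripper_force: 0.0
```

move_arm:
  moves: [0.5,0,0,0,0,0,0,0.5,0,0,0,0,0,0,0.5,0,0,0,0,0,0,0.5,0,0,0,0,0,0]

```text
clock: 2.95
tool_pos: [0.5564, 0.2718, 0.0272]
orientation: [-180.0, -0.1, 10.9]
force: [-1.8, -2.0, 7.7]
opening: 0.0096
gripper_force: 29.9
```

move_arm:
  moves: [0.5,-1,0,0,0,0,0,0.5,-2,0,0,0,0,0,0.5,-2,0,0,0,0,0,0.5,-2,0,0,0,0,0,0.5,-2,0,0,0,0,0,0.5,-2,0,0,0,0,0,0.5,-1,0,0,0,0,0,0.5,0,0,0,0,0,0]

```text
clock: 3.75
tool_pos: [0.4371, 0.2497, 0.0271]
orientation: [-179.9, -0.1, 11.0]
force: [-9.0, 2.3, 16.3]
opening: 0.0098
gripper_force: 30.0
```

move_arm:
  moves: [4,0,0,0,0,0,0,4,0,0,0,0,0,0,4,0,0,0,0,0,0,4,0,0,0,0,0,0,4,0,0,-3,0,0,0,4,0,0,-5,0,0,0,4,0,0,-5,0,0,0,4,-1,0,-5,0,0,0]

```text
clock: 4.55
tool_pos: [0.4286, 0.2468, 0.2063]
orientation: [180.0, 0.0, 10.9]
force: [0.8, 1.1, -1.1]
opening: 0.04
gripper_force: 0.0
```

move_arm:
  moves: [5,-4,0,0,0,0,0,5,0,0,0,0,0,0,5,0,0,0,0,0,0]

```text
clock: 4.85
tool_pos: [0.3886, 0.2394, 0.2051]
orientation: [-179.9, -0.0, 10.9]
force: [0.7, 0.0, -0.1]
opening: 0.0495
gripper_force: 0.0
```

```bash
python3 - <<'E'
from m import *
rel(.5,.26,.2,-79.1)
for n in("wrist","top"):
    p,d,m=snap(n); W=cloud(d,m); z=W[...,2]; save(n+"2",p)
    dark=p.max(-1)<60
    if n=="wrist":
        reg=(W[...,0]<.62)&(W[...,1]>.15)&(W[...,1]<.4)
    else: reg=roi(z.shape,140,260,190,290)
    pl=big(reg&(z>.01)&(z<.022)&(p.min(-1)>70)&(np.ptp(p.astype(int),axis=-1)<40)); print(n,"plate",rect(W,pl,0))
    b=reg&dark&(z>.034)&(z<.06)
    nn,l,st,ce=cv2.connectedComponentsWithStats(b.astype(np.uint8))
    for i in range(1,nn):
        if st[i,4]>8: print(ce[i].round(),rect(W,l==i,0))
E
```

```text
at [0.3886 0.2394 0.2051] [-1.7994e+02 -5.0000e-02  1.0940e+01] F [ 0.7  0.  -0.1] open 0.0495 t 4.85 J [ 56.   1. -28.  -0. -61.  44.]
tool shift cm [11.33  0.09  0.52] turn [-1.5000e-03  2.0000e-04  1.5714e+00]
wrist plate (array([ 0.5029,  0.2625,  0.1087,  0.1697, 10.8671]), 21416, np.float64(0.017))
[276.  55.] (array([ 0.5075,  0.2637,  0.0112,  0.0666, 10.9248]), 608, np.float64(0.048))
[283. 137.] (array([4.42800e-01, 2.51300e-01, 3.06000e-02, 7.20000e-03, 1.10606e+01]), 204, np.float64(0.0449))
top plate (array([ 0.5067,  0.2647,  0.1202,  0.1711, 10.7308]), 2145, np.float64(0.0153))
[195. 228.] (array([0.5003, 0.289 , 0.0057, 0.0121, 3.26  ]), 12, np.float64(0.0468))
```

View pics/wrist2.png

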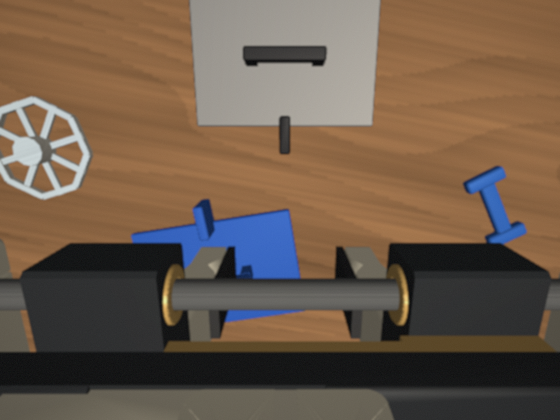

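The lid is out and level. The grip bar is at (284,55), about (0.507,0.264), roughly 100 mm clear of the shelf. I'll go above it and turn 90°.

move_arm:
  moves: [4,4.04,-0.04,0,0,0,0,4,4.04,-0.04,0,0,0,0,4,4.04,-0.04,0,0,0,0,4,0,0,0,0,0,0.1428,4,0,0,0,0,0,0.1428,4,0,0,0,0,0,0.1428,4,0,0,0,0,0,0.1428,4,0,0,0,0,0,0.1428]

```text
clock: 5.75
tool_pos: [0.5085, 0.2633, 0.2032]
orientation: [179.9, 0.0, -30.4]
force: [0.1, 0.6, 0.5]
opening: 0.0399
gripper_force: 0.0
```

move_arm:
  moves: [4,0,0,0,0,0,0.1428,4,0,0,0,0,0,0.1428,4,0,0,0,0,0,0.1428,4,0,0,0,0,0,0.1428,4,0,0,0,0,0,0.1428,4,0,0,0,0,0,0.1428,4,0,0,0,0,0,0,4,0,0,0,0,0,0]

```text
clock: 6.55
tool_pos: [0.5082, 0.2634, 0.2037]
orientation: [179.9, -0.1, -78.9]
force: [-0.6, 0.3, -0.1]
opening: 0.0404
gripper_force: 0.0
```

```bash
python3 - <<'E'
from m import *
rel(.5073,.2637,.034,-79.1)
E
```

```text
at [0.5082 0.2634 0.2037] [ 1.7993e+02 -5.0000e-02 -7.8890e+01] F [-0.6  0.3 -0.1] open 0.0404 t 6.55 J [ 47.  12. -15.   0. -63. -36.]
tool shift cm [-0.06  0.06 16.97] turn [ 0.0012 -0.0009  0.0036]
```

move_arm:
  moves: [4,-0.05,0.05,4,0,0,0,4,0,0,4,0,0,0,4,0,0,4,0,0,0,4,0,0,3,0,0,0,4,0,0,2,0,0,0,4,0,0,0,0,0,0,0.5,0,0,0,0,0,0,0.5,0,0,0,0,0,0]

```text
clock: 7.35
tool_pos: [0.5081, 0.2647, 0.0359]
orientation: [-179.9, 0.1, -79.0]
force: [0.6, 0.0, 0.8]
opening: 0.0294
gripper_force: 0.0
```

move_arm:
  moves: [0.5,0,0,0,0,0,0,0.5,0,0,0,0,0,0,0.5,0,0,0,0,0,0,0.5,0,0,0,0,0,0,0.5,0,0,0,0,0,0]

```text
clock: 7.85
tool_pos: [0.5077, 0.2645, 0.0357]
orientation: [-179.9, 0.0, -79.1]
force: [-1.4, -1.3, 6.5]
opening: 0.0116
gripper_force: 30.0
```

move_arm:
  moves: [0.5,0,0,-1,0,0,0,0.5,0,0,-3,0,0,0,0.5,0,0,-4,0,0,0,0.5,0,0,-4,0,0,0,0.5,0,0,-4,0,0,0,0.5,0,0,-4,0,0,0,0.5,0,0,0,0,0,0,0.5,0,0,0,0,0,0]

```text
clock: 8.65
tool_pos: [0.5069, 0.264, 0.2355]
orientation: [-179.9, 0.1, -79.1]
force: [-0.4, 0.3, -4.8]
opening: 0.0118
gripper_force: 30.0
```

move_arm:
  moves: [0.5,2,-0.1,0,0,0,0,0.5,4,-0.2,0,0,0,0,0.5,4,-0.2,0,0,0,0,0.5,4,-0.2,0,0,0,0,0.5,4,-0.2,0,0,0,0,0.5,3,-0.2,0,0,0,-0.13,0.5,0,0,0,0,0,0,0.5,0,0,0,0,0,0]

```text
clock: 9.45
tool_pos: [0.5567, 0.0588, 0.2328]
orientation: [179.8, 0.0, -71.8]
force: [0.0, 0.9, -2.8]
opening: 0.0119
gripper_force: 30.0
```

```bash
python3 - <<'E'
from m import *
rel(.557,-.196,.2,-86.6)
p,d,m=snap("wrist"); save("w3",p); W=cloud(d,m); z=W[...,2]; np.savez("w3",p=p,W=W,d=d)
reg=(W[...,1]<-.09)&(W[...,1]>-.3)&(W[...,0]>.44)&(W[...,0]<.68)
lx=0
n,l,st,ce=cv2.connectedComponentsWithStats((reg&(z>.085)&(z<.125)).astype(np.uint8))
for i in range(1,n):
    if st[i,4]>30: Q=W[l==i]; print("clip",ce[i].round(),st[i,4],Q.mean(0).round(4),Q.min(0).round(4),Q.max(0).round(4))
rim=big(reg&(z>.060)&(z<.070)); print("rim",rect(W,rim,0))
# plate of held lid
pl=big((z>.18)&(z<.26)&(p.min(-1)>90)); print("lid",rect(W,pl,0))
E
```

```text
at [0.5567 0.0588 0.2328] [ 1.798e+02  1.000e-02 -7.182e+01] F [ 0.   0.9 -2.8] open 0.0119 t 9.45 J [ 26.  10. -14.  -0. -66.  -8.]
tool shift cm [24.22  7.91  3.3 ] turn [ 3.400e-03 -2.000e-04  2.579e-01]
clip [462.   0.] 37 [ 0.4771 -0.132   0.0897] [ 0.47   -0.1327  0.085 ] [ 0.4833 -0.1311  0.0966]
rim (array([ 0.5271, -0.1235,  0.0605,  0.0146,  3.8356]), 806, np.float64(0.0643))
lid (array([5.70800e-01, 1.62000e-02, 1.20100e-01, 8.18000e-02, 1.81544e+01]), 36819, np.float64(0.2145))
```

View pics/w3.png

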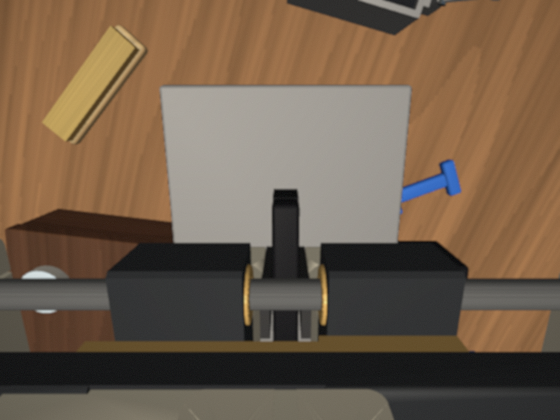

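The view shows the lid level in the hand, centred on the bar at (286,210), with the box corner at the top edge. My turn had the wrong sign, so I'll correct it, rise, and cross-check the box from the scene camera.

move_arm:
  moves: [0.5,0,0,-1,0,0,0.129,0.5,0,0,-1,0,0,0.129,0.5,2,0.1,-2,0,0,0,0.5,1,0,-2,0,0,0,0.5,0,0,0,0,0,0,0.5,0,0,0,0,0,0]

```text
clock: 10.1
tool_pos: [0.5582, 0.0308, 0.2939]
orientation: [180.0, 0.0, -86.4]
force: [-0.2, 1.5, -3.5]
opening: 0.0117
gripper_force: 30.0
```

```bash
cat > box.py <<'E'
from m import *
def rep(n,W,p):
    z=W[...,2]; reg=(W[...,1]<-.09)&(W[...,1]>-.3)&(W[...,0]>.44)&(W[...,0]<.68)
    k,l,st,ce=cv2.connectedComponentsWithStats((reg&(z>.085)&(z<.125)).astype(np.uint8))
    for i in range(1,k):
        if st[i,4]>30: Q=W[l==i]; print(n,"clip",ce[i].round(),st[i,4],Q.mean(0).round(4),Q.min(0).round(4),Q.max(0).round(4))
    # rim edges in box frame (yaw 3.4 about guess)
    t=np.radians(3.4); c=np.array([.557,-.196]); e=np.array([[np.cos(t),np.sin(t)],[-np.sin(t),np.cos(t)]])
    L=(W[...,:2]-c)@e.T; m=reg&(z>.061)&(z<.070)
    for nm,ax,sel in(("front",0,(L[...,0]<-.045)&(L[...,0]>-.0585)&(abs(L[...,1])<.04)),("back",0,(L[...,0]>.045)&(L[...,0]<.0585)&(abs(L[...,1])<.04)),("left",1,(L[...,1]>.07)&(L[...,1]<.09)&(abs(L[...,0])<.045)),("right",1,(L[...,1]<-.07)&(L[...,1]>-.09)&(abs(L[...,0])<.045))):
        Q=L[m&sel]
        if len(Q)>10: print(n,nm,len(Q),"lo/med/hi",np.percentile(Q[:,ax],[3,50,97]).round(4),"slope",np.polyfit(Q[:,1-ax],Q[:,ax],1)[0].round(4))
E
python3 - <<'E'
from box import *
rel(.557,-.196,.2,-86.6)
for n in("top","scene"): D=np.load(n+".npz"); rep(n,D["W"],D["p"])
p,d,m=snap("wrist"); W=cloud(d,m); rep("wrist",W,p); save("w4",p)
E
```

```text
at [0.5582 0.0308 0.2939] [ 1.7997e+02  4.0000e-02 -8.6450e+01] F [-0.2  1.5 -3.5] open 0.0117 t 10.1 J [ 23.   8.  -9.  -0. -74. -20.]
tool shift cm [22.63  1.52  9.38] turn [0.0005 0.0007 0.0027]
top clip [399. 173.] 108 [ 0.6451 -0.2488  0.0998] [ 0.6311 -0.2612  0.085 ] [ 0.6588 -0.2364  0.1144]
top clip [355. 175.] 100 [ 0.6378 -0.133   0.1008] [ 0.6243 -0.145   0.0857] [ 0.6494 -0.1212  0.1153]
top clip [405. 237.] 86 [ 0.476  -0.2592  0.101 ] [ 0.4653 -0.2726  0.0858] [ 0.4886 -0.2476  0.1144]
top clip [360. 240.] 86 [ 0.4691 -0.1424  0.1012] [ 0.4568 -0.1555  0.0851] [ 0.4847 -0.1313  0.1144]
top front 73 lo/med/hi [-0.0562 -0.0529 -0.0465] slope 0.0115
top back 78 lo/med/hi [0.046  0.0534 0.0577] slope -0.0037
top left 84 lo/med/hi [0.071  0.0782 0.0818] slope -0.0148
top right 87 lo/med/hi [-0.082  -0.0782 -0.0719] slope -0.0027
scene clip [221. 167.] 70 [ 0.4815 -0.2573  0.099 ] [ 0.4668 -0.2723  0.0853] [ 0.4988 -0.2451  0.1135]
scene clip [248. 179.] 79 [ 0.4742 -0.1426  0.099 ] [ 0.4632 -0.1579  0.0851] [ 0.4888 -0.1289  0.1124]
scene clip [210. 206.] 34 [ 0.648  -0.1279  0.1054] [ 0.6326 -0.1439  0.0853] [ 0.6554 -0.1188  0.1132]
scene front 38 lo/med/hi [-0.0536 -0.0501 -0.0467] slope -0.0065
scene back 22 lo/med/hi [0.0462 0.0514 0.0579] slope -0.1259
scene left 53 lo/med/hi [0.0708 0.0796 0.0833] slope -0.0098
scene right 51 lo/med/hi [-0.0839 -0.0786 -0.0715] slope -0.002
wrist clip [208.   9.] 629 [ 0.6371 -0.1286  0.1   ] [ 0.6247 -0.1405  0.0851] [ 0.6515 -0.1213  0.1138]
wrist clip [392.   9.] 679 [ 0.4726 -0.1387  0.0998] [ 0.4571 -0.1493  0.085 ] [ 0.4852 -0.1314  0.1143]
wrist left 990 lo/med/hi [0.0704 0.0767 0.081 ] slope 0.0031
```

move_arm:
  moves: [0.5,3.8,0.25,0,0,0,0,0.5,3.8,0.25,0,0,0,0,0.5,3.8,0.25,0,0,0,0,0.5,3.8,0.25,0,0,0,0,0.5,3.8,0.25,0,0,0,0,0.5,3.6,0.25,2,0,0,0,0.5,0,0,4,0,0,0,0.5,0,0,4,0,0,0]

```text
clock: 10.95
tool_pos: [0.5571, -0.197, 0.1923]
orientation: [180.0, 0.0, -86.5]
force: [1.2, 0.3, -3.7]
opening: 0.0115
gripper_force: 30.0
```

move_arm:
  moves: [0.5,0,0,4,0,0,0,0.5,0,0,3,0,0,0,0.5,0,0,0,0,0,0,0.5,0,0,0,0,0,0,0.5,0,0,0,0,0,0]

```text
clock: 11.45
tool_pos: [0.559, -0.1965, 0.1263]
orientation: [-179.9, -0.0, -86.4]
force: [0.2, -0.7, -2.2]
opening: 0.0121
gripper_force: 30.0
```

```bash
python3 - <<'E'
from h import *
rel(.5575,-.1955,.0953,-86.5)
E
```

```text
at [ 0.559  -0.1965  0.1263] [-1.7986e+02 -4.0000e-02 -8.6390e+01] F [ 0.2 -0.7 -2.2] open 0.0121 t 11.45 J [ -0.  18. -18.   0. -54.   4.]
tool shift cm [-0.11  0.15  3.1 ] turn [-0.0025 -0.0007  0.002 ]
```

move_arm:
  moves: [0.5,-0.1,0.08,1,0,0,0,0.5,0,0,1,0,0,0,0.5,0,0,0.5,0,0,0,0.5,0,0,0,0,0,0,0.5,0,0,0,0,0,0]

```text
clock: 11.95
tool_pos: [0.5568, -0.1958, 0.0995]
orientation: [180.0, -0.0, -86.4]
force: [1.0, -0.4, -1.9]
opening: 0.0117
gripper_force: 30.0
```

move_arm:
  moves: [0.5,0,0,0.2,0,0,0,0.5,0,0,0.2,0,0,0,0.5,0,0,0.2,0,0,0,0.5,0,0,0,0,0,0]

```text
clock: 12.35
tool_pos: [0.5572, -0.1958, 0.094]
orientation: [-180.0, -0.0, -86.4]
force: [-0.1, 0.5, 1.5]
opening: 0.0121
gripper_force: 30.0
```

move_arm:
  moves: [0.5,0,0,0.1,0,0,0,0.5,0,0,0.1,0,0,0,0.5,0,0,0.1,0,0,0,0.5,0,0,0,0,0,0,0.5,0,0,0,0,0,0]

```text
clock: 12.85
tool_pos: [0.5572, -0.1958, 0.0927]
orientation: [-179.9, -0.0, -86.4]
force: [-6.3, 3.6, 18.2]
opening: 0.0116
gripper_force: 30.0
```

move_arm:
  moves: [0.5,0,0,0.1,0,0,0,0.5,0,0,0.1,0,0,0,0.5,0,0,0,0,0,0,0.5,0,0,0,0,0,0]

```text
clock: 13.25
tool_pos: [0.5572, -0.1958, 0.0926]
orientation: [-179.9, -0.1, -86.4]
force: [-12.0, 7.2, 33.5]
opening: 0.0117
gripper_force: 30.0
```

move_arm:
  moves: [0.5,0,0,-0.3,0,0,0,0.5,0,0,0,0,0,0,4,0,0,0,0,0,0,4,0,0,0,0,0,0,4,0,0,0,0,0,0,4,0,0,0,0,0,0,4,0,0,-3,0,0,0,4,0,0,-4,0,0,0]

```text
clock: 14.05
tool_pos: [0.5552, -0.1956, 0.1599]
orientation: [179.7, 0.0, -86.5]
force: [1.1, 1.1, 0.7]
opening: 0.04
gripper_force: 0.0
```

move_arm:
  moves: [2,-4.5,0,-3,0,0,0,1,-4.5,0,-3,0,0,0,0.5,-4.5,0,-4,0,0,0,0.5,-4.5,0,-4,0,0,0,0.5,-4,0,0,0,0,0,0.5,0,0,0,0,0,0,0.5,0,0,0,0,0,0]

```text
clock: 14.75
tool_pos: [0.5443, 0.0027, 0.2834]
orientation: [180.0, 0.0, -86.3]
force: [0.9, -0.9, -0.4]
opening: 0.005
gripper_force: 0.0
```

```bash
python3 - <<'E'
from m import *
rel(.5575,-.1955,.2,-86.5)
for n in("wrist","top"):
    p,d,m=snap(n); W=cloud(d,m); z=W[...,2]; save(n+"5",p); np.savez(n+"5",p=p,W=W)
    reg=(W[...,1]<-.08)&(W[...,1]>-.31)&(W[...,0]>.44)&(W[...,0]<.68)
    g=p.min(-1)>90
    pl=big(reg&(z>.069)&(z<.083)&g); print(n,"plate",rect(W,pl,0))
    # tilt plane
    Q=W[pl]; A=np.c_[Q[:,:2]-Q[:,:2].mean(0),np.ones(len(Q))]; print("plane",np.linalg.lstsq(A,Q[:,2],rcond=None)[0].round(4))
    b=big(reg&(p.max(-1)<60)&(z>.09)&(z<.115)); print("bar",rect(W,b,0))
    k,l,st,ce=cv2.connectedComponentsWithStats((reg&(z>.085)&(z<.125)&g).astype(np.uint8))
    for i in range(1,k):
        if st[i,4]>30: Q=W[l==i]; print("clip",st[i,4],Q.mean(0).round(4),Q.min(0).round(4),Q.max(0).round(4))
E
```

```text
at [0.5443 0.0027 0.2834] [179.99   0.   -86.31] F [ 0.9 -0.9 -0.4] open 0.005 t 14.75 J [ 21.   7. -11.  -0. -72. -17.]
tool shift cm [19.87 -0.04  8.33] turn [0.0001 0.0001 0.0032]
wrist plate (array([ 0.5536, -0.1423,  0.1197,  0.0618,  3.7256]), 8590, np.float64(0.0739))
plane [0.     0.     0.0739]
bar (array([ 5.5510e-01, -1.6200e-01,  8.9000e-03,  2.8000e-03,  3.7573e+00]), 94, np.float64(0.1006))
clip 1087 [ 0.6384 -0.1341  0.1015] [ 0.6241 -0.1466  0.085 ] [ 0.6523 -0.1215  0.1136]
clip 1064 [ 0.4716 -0.144   0.1015] [ 0.4578 -0.1566  0.085 ] [ 0.4854 -0.1313  0.114 ]
top plate (array([ 0.5505, -0.1954,  0.1309,  0.1702,  3.6676]), 2393, np.float64(0.0725))
plane [-0.0036 -0.002   0.0725]
bar (array([ 0.4869, -0.1948,  0.0258,  0.0024,  0.3587]), 16, np.float64(0.0974))
clip 105 [ 0.6454 -0.2485  0.1001] [ 0.6311 -0.2608  0.0854] [ 0.6591 -0.2365  0.1144]
clip 97 [ 0.6381 -0.1328  0.1011] [ 0.6265 -0.145   0.0865] [ 0.6497 -0.121   0.1132]
clip 85 [ 0.476  -0.259   0.1011] [ 0.4654 -0.272   0.085 ] [ 0.4913 -0.2468  0.1133]
clip 88 [ 0.4692 -0.1427  0.1011] [ 0.4568 -0.1549  0.0852] [ 0.4823 -0.1312  0.1143]
```

View pics/wrist5.png

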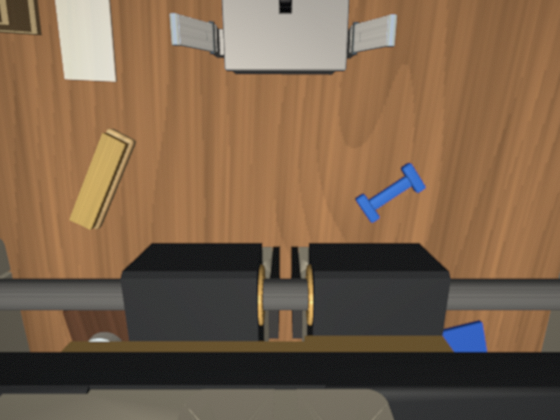

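The picture shows the lid seated with its front edge at row 70, both left clips open at (195,33) and (373,33), and nothing else disturbed. The plate top is about 73 mm up and level, so it is fully home. I'll start with the back-left clip.

```bash
cat >> h.py <<'E'
def box(x,y,z):
    t=np.radians(3.5); return (.5578+x*np.cos(t)-y*np.sin(t), -.1958+x*np.sin(t)+y*np.cos(t), z, -86.5)
E
python3 - <<'E'
from h import *
print(box(.132,.058,.106)); rel(*box(.132,.058,.106))
E
```

```text
(np.float64(0.6860129780986647), np.float64(-0.1298497744729306), 0.106, -86.5)
at [0.5443 0.0014 0.283 ] [ 1.7995e+02 -2.0000e-02 -8.6450e+01] F [0.4 0.2 0.2] open 0.0048 t 14.85 J [ 21.   7. -11.   0. -72. -17.]
tool shift cm [ 13.97 -13.35  17.69] turn [ 0.0009 -0.0003  0.0009]
```

move_arm:
  moves: [0,3.5,-3.3,0,0,0,0,0,3.5,-3.3,0,0,0,0,0,3.5,-3.35,2,0,0,0,0,3.5,-3.35,3,0,0,0,0,0,0,4,0,0,0,0,0,0,4.5,0,0,0,0,0,0,4.2,0,0,0,0,0,0,0,0,0,0]

```text
clock: 15.65
tool_pos: [0.6751, -0.1257, 0.1035]
orientation: [179.3, 0.1, -86.6]
force: [-1.1, -0.4, -0.6]
opening: 0.0006
gripper_force: 0.0
```

```bash
python3 - <<'E'
from h import *
rel(*box(.132,.058,.106))
E
```

```text
at [ 0.6751 -0.1257  0.1035] [ 1.7927e+02  6.0000e-02 -8.6630e+01] F [-1.1 -0.4 -0.6] open 0.0006 t 15.65 J [  6.  28.  -6.  -0. -57.  -2.]
tool shift cm [ 0.47 -1.06 -0.27] turn [ 0.0127  0.0011 -0.0023]
```

move_arm:
  moves: [0,0.4,0,-0.1,0,0,0,0,0,0,0,0,0,0,0,0,1,0,0,0,0,0,0,1,0,0,0,0,0,0,1,0,0,0,0,0,0,1,0,0,0,0,0,0,1,0,0,0,0,0,0,0,0,0,0]

```text
$.moves: bad value
```

```bash
cat > clips.py <<'E'
from m import *
def clips(n="top"):
    p,d,m=snap(n); W=cloud(d,m); save(n+"_%d"%(ctrl.get_obs()["clock"]*100),p)
    t=np.radians(3.5); c=np.array([.5578,-.1958]); e=np.array([[np.cos(t),np.sin(t)],[-np.sin(t),np.cos(t)]]); L=(W[...,:2]-c)@e.T; z=W[...,2]
    for nm,sx,sy in(("FL",-1,1),("FR",-1,-1),("BL",1,1),("BR",1,-1)):
        q=(abs(L[...,1]-sy*.058)<.012)&(z<.135)
        o=q&(sx*L[...,0]>.074)&(sx*L[...,0]<.1)&(z>.085); i=q&(sx*L[...,0]>.03)&(sx*L[...,0]<.056)
        print(nm,"open px",o.sum(),"inner z med",np.nanmedian(z[i]).round(4) if i.any() else None,i.sum())
E
python3 - <<'E'
from h import *
from clips import clips
rel(*box(.061,.058,.106)); clips()
E
```

```text
at [ 0.6751 -0.1257  0.1035] [ 1.7927e+02  6.0000e-02 -8.6630e+01] F [-1.1 -0.4 -0.6] open 0.0006 t 15.65 J [  6.  28.  -6.  -0. -57.  -2.]
tool shift cm [ 0.49  6.04 -0.18] turn [ 0.0127  0.0011 -0.0023]
FL open px 78 inner z med 0.0721 91
FR open px 78 inner z med 0.0719 86
BL open px 62 inner z med 0.0718 59
BR open px 97 inner z med 0.072 87
```

Row length was wrong, so I'm resending.

move_arm:
  moves: [0,0.4,0,-0.1,0,0,0,0,0,0,0,0,0,0,0,0,1,0,0,0,0,0,0,1,0,0,0,0,0,0,1,0,0,0,0,0,0,1,0,0,0,0,0,0,1,0,0,0,0,0,0,0,0,0,0,0]

```text
clock: 16.5
tool_pos: [0.6315, -0.1308, 0.1166]
orientation: [-179.5, -0.0, -86.4]
force: [0.5, 0.5, 0.1]
opening: 0.0006
gripper_force: 0.3
```

```bash
python3 - <<'E'
from h import *
from clips import clips
rel(*box(.061,.058,.106)); clips()
E
```

```text
at [ 0.6315 -0.1308  0.1166] [-1.7954e+02 -1.0000e-02 -8.6380e+01] F [0.5 0.5 0.1] open 0.0006 t 16.5 J [  6.  23. -12.   0. -54.  -2.]
tool shift cm [0.24 1.67 1.04] turn [-0.008  -0.0001  0.0021]
FL open px 80 inner z med 0.072 90
FR open px 79 inner z med 0.0716 89
BL open px 0 inner z med 0.072 38
BR open px 97 inner z med 0.0721 88
```

move_arm:
  moves: [0,0,0,0,0,0,0,0,0,0,0,0,0,0]

```text
clock: 16.75
tool_pos: [0.6296, -0.1312, 0.1118]
orientation: [179.9, 0.0, -86.4]
force: [1.3, 0.5, -0.4]
opening: 0.0003
gripper_force: 0.0
```

```bash
python3 - <<'E'
from h import *
from clips import clips
rel(*box(.061,.058,.106)); clips("wrist"); clips()
E
```

```text
at [ 0.6296 -0.1312  0.1118] [179.95   0.   -86.44] F [ 1.3  0.5 -0.4] open 0.0003 t 16.75 J [  6.  23. -12.  -0. -54.  -2.]
tool shift cm [0.21 1.47 0.59] turn [0.0009 0.0001 0.0011]
FL open px 18 inner z med 0.0739 1690
FR open px 0 inner z med 0.0738 2393
BL open px 389 inner z med 0.074 899
BR open px 1778 inner z med 0.0738 2360
FL open px 81 inner z med 0.072 89
FR open px 80 inner z med 0.0716 90
BL open px 0 inner z med 0.073 42
BR open px 95 inner z med 0.0719 86
```

move_arm:
  moves: [0,0,0.8,0.2,0,0,0,0,0,0.8,0.2,0,0,0,0,0,0.8,0,0,0,0,0,0,0.8,0,0,0,0,0,0,0,0,0,0,0]

```text
clock: 17.35
tool_pos: [0.597, -0.1333, 0.1083]
orientation: [180.0, 0.0, -86.5]
force: [0.3, -0.0, -0.4]
opening: 0.0005
gripper_force: 0.0
```

```bash
python3 - <<'E'
from h import *
from clips import clips
rel(*box(.061,.058,.106)); clips()
E
```

```text
at [ 0.597  -0.1333  0.1083] [ 1.7998e+02  1.0000e-02 -8.6450e+01] F [ 0.3 -0.  -0.4] open 0.0005 t 17.35 J [  6.  21. -17.  -0. -52.  -2.]
tool shift cm [ 0.2  -1.8   0.23] turn [0.0004 0.0002 0.0009]
FL open px 80 inner z med 0.0721 55
FR open px 80 inner z med 0.0725 89
BL open px 0 inner z med None 0
BR open px 17 inner z med 0.0724 83
```

move_arm:
  moves: [0,0,0,-3,0,0,0,0,0,0,-5,0,0,0,0,2.4,3.5,0,0,0,0,0,2.4,3.5,0,0,0,0,0,2.4,3.5,0,0,0,0,0,2.4,3.5,0,0,0,0,0,2.2,3.5,0,0,0,0,0,0,0,0,0,0,0]

```text
clock: 18.2
tool_pos: [0.4277, -0.2634, 0.1885]
orientation: [-180.0, 0.0, -86.6]
force: [1.8, 0.6, 1.2]
opening: 0.0003
gripper_force: 0.0
```

```bash
python3 - <<'E'
from h import *
from clips import clips
rel(*box(-.125,-.058,.104)); clips(); clips("scene")
E
```

```text
at [ 0.4277 -0.2634  0.1885] [-1.800e+02  1.000e-02 -8.661e+01] F [1.8 0.6 1.2] open 0.0003 t 18.2 J [ -9.   6. -25.  -0. -59.  13.]
tool shift cm [-0.16 -0.9   8.45] turn [-0.      0.0002 -0.0018]
FL open px 0 inner z med None 0
FR open px 0 inner z med None 0
BL open px 0 inner z med 0.0775 29
BR open px 95 inner z med 0.072 86
FL open px 56 inner z med 0.072 40
FR open px 55 inner z med 0.0725 27
BL open px 0 inner z med 0.0779 57
BR open px 24 inner z med 0.0724 40
```

BL reads shut, with its surface at about 78 mm. FR, diagonally opposite, is next.

move_arm:
  moves: [0,-0.15,0,3,0,0,0,0,0,0,3,0,0,0,0,0,0,2.3,0,0,0,0,0,0,0,0,0,0,0,0,-1.2,0,0,0,0,0,0,-1.2,0,0,0,0,0,0,-1.2,0,0,0,0,0,0,-1.2,0,0,0,0]

```text
clock: 19.1
tool_pos: [0.4808, -0.2574, 0.1066]
orientation: [-179.9, -0.0, -86.4]
force: [-1.7, -1.4, 1.7]
opening: 0.0003
gripper_force: 0.9
```

move_arm:
  moves: [0,0,-1.2,0,0,0,0,0,0,-1.2,0,0,0,0,0,0,-1,0,0,0,0,0,0,-0.8,0,0,0,0,0,0,0,0,0,0,0]

```text
clock: 19.6
tool_pos: [0.5221, -0.2546, 0.105]
orientation: [-180.0, -0.0, -86.4]
force: [-0.4, -0.1, 0.0]
opening: 0.0005
gripper_force: 0.0
```

```bash
python3 - <<'E'
from h import *
from clips import clips
rel(*box(-.042,-.058,.104)); clips(); clips("scene")
E
```

```text
at [ 0.5221 -0.2546  0.105 ] [-1.7997e+02 -1.0000e-02 -8.6410e+01] F [-0.4 -0.1  0. ] open 0.0005 t 19.6 J [ -7.  18. -21.   0. -51.  10.]
tool shift cm [0.14 0.28 0.1 ] turn [-0.0005 -0.0002  0.0017]
FL open px 0 inner z med None 0
FR open px 0 inner z med 0.1136 1
BL open px 0 inner z med None 0
BR open px 0 inner z med None 0
FL open px 61 inner z med 0.0724 38
FR open px 0 inner z med 0.0797 60
BL open px 0 inner z med 0.0786 55
BR open px 26 inner z med 0.0722 37
```

FR is shut too. FL next.

move_arm:
  moves: [0,0,0,-4,0,0,0,0,0,0,-4,0,0,0,0,-3,2.4,0,0,0,0,0,-3,2.4,0,0,0,0,0,-3,2.4,0,0,0,0,0,-2.6,2.2,0,0,0,0,0,0,0,0,0,0,0,0,0,0,0,0,0,0]

```text
clock: 20.5
tool_pos: [0.4194, -0.1445, 0.1858]
orientation: [-179.9, -0.0, -86.4]
force: [0.0, -0.3, 0.6]
opening: 0.0005
gripper_force: 0.0
```

```bash
python3 - <<'E'
from h import *
from clips import clips
rel(*box(-.125,.058,.104)); clips("scene")
E
```

```text
at [ 0.4194 -0.1445  0.1858] [-179.9    -0.    -86.35] F [ 0.  -0.3  0.6] open 0.0005 t 20.5 J [  7.   1. -31.   0. -58.  -3.]
tool shift cm [ 0.17 -0.98  8.18] turn [-0.0018 -0.      0.0026]
FL open px 57 inner z med 0.0727 37
FR open px 0 inner z med 0.0768 34
BL open px 0 inner z med 0.0777 55
BR open px 23 inner z med 0.0724 43
```

move_arm:
  moves: [0,0.15,0,3,0,0,0,0,0,0,3,0,0,0,0,0,0,2.2,0,0,0,0,0,0,0,0,0,0,0,0,-1.2,0,0,0,0,0,0,-1.2,0,0,0,0,0,0,-1.2,0,0,0,0,0,0,-1.2,0,0,0,0]

```text
clock: 21.35
tool_pos: [0.4692, -0.1436, 0.1044]
orientation: [-180.0, -0.0, -86.4]
force: [-2.6, -0.5, 4.2]
opening: 0.0002
gripper_force: 1.3
```

move_arm:
  moves: [0,0,-1.2,0,0,0,0,0,0,-1.2,0,0,0,0,0,0,-1.2,0,0,0,0,0,0,-0.9,0,0,0,0,0,0,0,0,0,0,0,0,0,0,-4,0,0,0,0,0,0,-4,0,0,0]

```text
clock: 22.05
tool_pos: [0.5115, -0.1405, 0.183]
orientation: [179.8, 0.0, -86.4]
force: [1.6, 0.9, 0.8]
opening: 0.0003
gripper_force: 0.0
```

```bash
python3 - <<'E'
from h import *
from clips import clips
rel(*box(.125,-.058,.18)); clips("scene")
E
```

```text
at [ 0.5115 -0.1405  0.183 ] [179.8    0.   -86.44] F [1.6 0.9 0.8] open 0.0003 t 22.05 J [  6.   9. -22.  -0. -59.  -2.]
tool shift cm [ 11.62 -16.77   0.24] turn [0.0036 0.     0.0011]
FL open px 0 inner z med 0.0779 41
FR open px 0 inner z med 0.078 38
BL open px 0 inner z med 0.0775 56
BR open px 25 inner z med 0.0717 36
```

move_arm:
  moves: [0,2.32,-3.5,0,0,0,0,0,2.32,-3.5,0,0,0,0,0,2.32,-3.5,0,0,0,0,0,2.32,-3.5,0,0,0,0,0,2.32,-3.5,0,0,0,0,0,0,0,0,0,0,0,0,0,0,0,0,0,0]

```text
clock: 22.8
tool_pos: [0.6943, -0.2457, 0.1814]
orientation: [179.9, 0.0, -86.5]
force: [-0.4, 0.3, -0.5]
opening: 0.0007
gripper_force: 0.0
```

```bash
python3 - <<'E'
from h import *
rel(*box(.125,-.058,.104))
E
```

```text
at [ 0.6943 -0.2457  0.1814] [ 1.7988e+02  4.0000e-02 -8.6490e+01] F [-0.4  0.3 -0.5] open 0.0007 t 22.8 J [ -4.  28.   6.  -0. -68.   8.]
tool shift cm [-0.01  0.8   7.74] turn [0.0021 0.0006 0.0001]
```

move_arm:
  moves: [0,0,0,2.6,0,0,0,0,0,0,2.6,0,0,0,0,0,0,2.5,0,0,0,0,0,0,0,0,0,0,0,0,1.2,0,0,0,0,0,0,1.2,0,0,0,0,0,0,1.2,0,0,0,0,0,0,1.2,0,0,0,0]

```text
clock: 23.6
tool_pos: [0.6481, -0.2487, 0.11]
orientation: [-179.6, -0.1, -86.4]
force: [2.2, -0.1, 2.6]
opening: 0.0
gripper_force: 1.2
```

move_arm:
  moves: [0,0,1.2,0,0,0,0,0,0,1.2,0,0,0,0,0,0,1.1,0,0,0,0,0,0,0.9,0,0,0,0,0,0,0,0,0,0,0,0,0,0,-4,0,0,0,0,0,0,-4,0,0,0,0,0,0,-4,0,0,0]

```text
clock: 24.4
tool_pos: [0.6026, -0.2512, 0.2271]
orientation: [179.9, -0.0, -86.4]
force: [1.2, -0.5, 0.2]
opening: 0.0006
gripper_force: 0.0
```

move_arm:
  moves: [0,-4.5,0,0,0,0,0,0,-4.5,0,0,0,0,0,0,-4.5,0,0,0,0,0,0,-4.5,0,0,0,0,0,0,-4.5,0,0,0,0,0,0,0,0,0,0,0,0,0,0,0,0,0,0,0]

```text
clock: 25.1
tool_pos: [0.5888, -0.0253, 0.2261]
orientation: [180.0, -0.0, -86.3]
force: [0.5, -0.0, 1.0]
opening: 0.0005
gripper_force: 0.0
```

```bash
python3 - <<'E'
from h import *
from clips import clips
rel(*box(0,0,.2)); clips("scene"); clips("top")
E
ls -t pics | head -3
```

```text
at [ 0.5888 -0.0253  0.2261] [ 1.7999e+02 -1.0000e-02 -8.6290e+01] F [ 0.5 -0.   1. ] open 0.0005 t 25.1 J [ 17.  13. -11.   0. -66. -13.]
tool shift cm [16.81  4.2   2.61] turn [ 0.0002 -0.0002  0.0037]
FL open px 0 inner z med 0.0772 46
FR open px 0 inner z med 0.078 38
BL open px 0 inner z med 0.0782 56
BR open px 0 inner z med 0.0784 52
FL open px 0 inner z med 0.0778 94
FR open px 0 inner z med 0.0774 92
BL open px 0 inner z med 0.0776 88
BR open px 0 inner z med 0.0774 92
top_2520.png
scene_2515.png
scene_2210.png
```

```bash
python3 -c "
from plant import ctrl
print(ctrl.close_job())"
```

```text
the job is handed in; nothing more can be done
None
```

The job is handed in at about 25 s of the 72 s: by the depth images the lid is fully home and all four clips are shut in the order BL, FR, FL, BR; no verdict was returned.

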